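# Load two eyepieces into the gravity-feed rack

## Robot

A 6-joint arm with a two-finger parallel gripper is mounted at the origin on the work surface. World frame = base frame: x ahead of the robot, y to its left, z up, the work surface at z = 0. Lengths are in m, angles in rad, forces in N, time in s.
With the tool pointing down it reaches from about 0.225 to 0.875 m from the base axis. Payload 3.4 kg.
Tool frame: the origin (TCP) lies on the centre line of the jaws, within the pads' length; the fingertips stand 17 mm ahead of it and the grasp point (between the pads) lies 2 mm behind it (nose_length is the distance from the TCP to the fingertips, in m); z points along the fingers, y is the line along which they close (so a half turn about z gives the same grasp; the last joint's range is limited). The gripper opens to 85 mm and grips with 20 to 120 N. Pads are 22 mm wide; open, the fingers measure 114 mm over their backs; the gripper's body (76 mm by 85 mm) begins 54 mm behind the grasp point. The pads swing forward as they close: fully open they stand 13 mm farther back than shut.
Start: joints at [0.988, 0.276, 1.505, -0, 1.361, -0.121], TCP at [0.256, 0.515, 0.22] pointing down, gripper open.
Joint ranges: [-2.89, 2.89], [-0.75, 2.08], [0.22, 2.7], [-1.18, 4.32], [0.11, 2.71], [-2.7, 2.7]. Speed limits (rad/s): [2.57, 2.57, 3.14, 3.14, 3.14, 3.14].

## Interface

Orientations are given as a unit quaternion [w, x, y, z].
In Python, from rig import get_state, get_image, sign_off, find_in, place_of, nose_length gives the robot as it stands.
- The arm moves only by the tool apply_moves, never from a script. Its argument "deltas" is one flat list of numbers, 5 for each row, row after row: the finger opening in mm, from 0 to 85.4, then the shift along the tool's x, y, z in mm, then the turn about the tool's z in degrees. A call has 1 to 12 rows; each row is the pose to reach, as a shift and turn from the pose commanded when the call began, along the tool's axes at that moment; what a row does not reach only later rows make up. A row lasts 1/12 s, in which the tool goes at most 41.7 mm and 7.16 degrees, less where a joint would pass 70% of its speed; a pose out of reach is approached as far as the arm can. A call with a gripper value outside its range is refused whole. The fingers move at their own pace and stop on an object; "squeeze" is the grip in N (left out, the last holds). Time passes only in rows, so rows that repeat a pose let the fingers close. It gives the time, the measured TCP pose, the force, the opening and the grip force at its end, in the units of the state.
- get_state(): the state, without advancing time (a new reading comes with each control period).
- get_image(name): name is "side" or "top"; returns a dict with "frame" (384x512x3 uint8, red, green, blue), "K" (3x3 intrinsics, pixels), "position" and "orientation" of the camera in the world. Camera axes: x right, y down, z forward; pixel columns grow to the right and rows downward; lengths in m; the calibration is good to about 2 mm. A picture is of the moment at which its call begins. There is no depth.
- sign_off(): hands the job in; it is judged then, once.
Trained networks look in a picture, given as the dict that the camera call returned (one of the last four; its "shot" number tells which), for a name from the list of things; names that differ only in an ending like _2 or _b are one class to them, and where a whole thing is asked for, a point or a joint stands for the part that bears it (a point fixed in the world has none). Each returns a list of dicts, best first, with "score" (0 to 1); they miss things now and then, are a little off and sometimes report something else, mostly with a low value. They report only what shows in the picture. A call takes as long as a camera call. They do not tell look-alikes from the thing itself.
- find_in(query, picture): "point" ([column, row] in pixels, amid what is visible of it).
- place_of(query, picture): "point" ([column, row] in pixels: a listed point, or the origin of a listed thing).
The state is a dict: "clock": time; "qpos": joint angles; "qd": joint speeds; "effort": joint torques, N m; "position": TCP position; "ee_rot": TCP orientation; "contact_force": force on the tool from outside, world axes, zero at the start; "moment": the same for the moment, N m; "width": finger opening in m; "gripper_force": force on a finger pad.
Only numpy, scipy, OpenCV 4.12 (cv2) and the standard library are available. Lean on these libraries where they do the work, as an engineer would, in place of code of your own. Each camera call takes 0.05 s, during which the arm holds its last target. There are 200 camera calls.

## Task

Load the two black eyepieces that lie on the wooden saddles into the sloping gravity-feed rack so that they are handed out in the right order: the fat one first, then, once it has rolled home against the low stop, the slim one behind it. Lower each on its side, lying across the slope, onto the high open end of the rack and let it roll down under the wire hoops; do not drop them from a height or let them fall onto the stone.

Things in the scene. Friction and masses are not known exactly. Their poses are not given: they have to be found in the camera images.
- wide_mid (a point): Centre of the fat black eyepiece's body, a cylinder 54 mm across, 60 mm long; 32 mm steel nose juts 24 mm from its +y end, 6 mm eyecup at -y. 260 g. Lies level on a wooden saddle (V top 28 mm wide and 50 long, fingers can straddle it; foot 60 mm wide, 8 high), centre 50 mm above the table. y: along its axis to the nose; z up at first (turns as it rolls). Nose may point either way in the rack.
- slim_mid (a point): Centre of the slim black eyepiece's body, a cylinder 38 mm across, 60 mm long; 28 mm steel nose juts 24 mm from its +y end, 6 mm eyecup at -y. 140 g. Lies on a like saddle, centre 41 mm above the table. Axes as for the fat one. The third saddle's Barlow tube, thinner (32 mm) and much longer (130 mm), is not wanted.
- rack_mouth (a point): Loading point of the fixed wooden rack: mid channel on the floor near its high open end, 75 mm above the table. x: level, downhill; y: across; z: up. Floor falls 8 degrees to +x, runs on 75 mm uphill to a 14 mm end wall. Channel 116 mm wide, side walls 34 mm high. Wire hoops cross 68 mm above the floor, 88 and 135 mm downhill; the low end is loaded only by rolling: round things roll freely.
- rack_stop (a point): Low stop of the rack: point mid channel where the floor meets the 30 mm high stop, 160 mm down the slope from the loading point, 53 mm above the table. Axes as for the loading point. At home the fat eyepiece's centre is 23 mm uphill (-x) of and 31 mm above this point, that of the slim one behind it 69 mm uphill and 29 mm above.
Not all that is in view belongs to the job. Leave any blue or pink look-alike of the part that bears slim_mid alone. What is shaped like the part that bears wide_mid but blue is not meant.

How it is judged:
On the way:
1. the fat eyepiece lies at rest against the low stop while the slim one is not yet in the rack (x of wide_mid in the frame of rack_stop between -0.035 and -0.011 m and y of wide_mid in the frame of rack_stop between -0.04 and 0.04 m and z of wide_mid in the frame of rack_stop between 0.018 and 0.044 m and angle between the y axis of wide_mid and the y axis of rack_stop, either way round below 0.26 rad and linear speed of wide below 0.03 m/s and horizontal distance between slim_mid and rack_mouth above 0.11 m and horizontal distance between slim_mid and rack_stop above 0.11 m), for 0.2 s.
At the end, for the whole second after the job is handed in: Both eyepieces rest on the rack floor (within 12 mm in height), across the channel within 15 degrees and within 40 mm of its middle: the fat one against the low stop (within 12 mm of home), the slim one right behind it (within 14 mm); both slower than 30 mm/s (x of wide_mid in the frame of rack_stop between -0.035 and -0.011 m and y of wide_mid in the frame of rack_stop between -0.04 and 0.04 m and z of wide_mid in the frame of rack_stop between 0.018 and 0.044 m and angle between the y axis of each of wide_mid, slim_mid and the y axis of rack_stop, either way round below 0.26 rad and linear speed of each of wide, slim below 0.03 m/s and x of slim_mid in the frame of rack_stop between -0.083 and -0.055 m and y of slim_mid in the frame of rack_stop between -0.04 and 0.04 m and z of slim_mid in the frame of rack_stop between 0.018 and 0.044 m); the robot touches nothing.
It fails at once if an eyepiece is dropped: it moves faster than 0.9 m/s with no finger touching it ((linear speed of wide above 0.9 m/s and not (contact force between the fingers and wide above 0.05 N)) or (linear speed of slim above 0.9 m/s and not (contact force between the fingers and slim above 0.05 N))).
It fails at once if an eyepiece falls onto the table top (its centre below 32 mm) (height (world z) of any of wide_mid, slim_mid below 0.032 m).
It also fails if it takes over 58 s, if anything falls off the work surface, if the arm or the gripper's body presses on something with over 40 N, if the wrist force passes 120 N, or if a joint passes its speed limit or range.

## Working session

There is one attempt and no reset: what is moved stays moved. The work goes in short steps, Python scripts to look and compute and a tool call to move; the robot and the scene stay as the last step left them, time stands still between calls to the robot, and variables do not carry over. Pictures are saved under pics/ and viewed, at most 11 in all, crops included, and the job is handed in when it is done.

Besides the shell and the picture viewer there is one more tool, called after "Request:" as name(argument=value, ...) on one line, values as JSON. apply_moves: Moves the arm, as the interface text tells. Its arguments: {"type":"object","properties":{"deltas":{"type":"array"},"squeeze":{"type":"number"}},"required":["deltas"]}

```bash
mkdir -p pics; cat > h.py <<'E'
import numpy as np,cv2
from scipy.spatial.transform import Rotation as R
from rig import *
def rot(q): return R.from_quat([q[1],q[2],q[3],q[0]]).as_matrix()
def ray(im,p):
    d=rot(im["orientation"])@np.linalg.inv(im["K"])@np.array([p[0],p[1],1.]); return np.array(im["position"]),d
def atz(im,p,z):
    o,d=ray(im,p); return o+d*(z-o[2])/d[2]
def tri(i1,p1,i2,p2):
    o1,d1=ray(i1,p1);o2,d2=ray(i2,p2);d1=d1/np.linalg.norm(d1);d2=d2/np.linalg.norm(d2)
    t=np.linalg.lstsq(np.c_[d1,-d2],o2-o1,rcond=None)[0]
    a=o1+t[0]*d1;b=o2+t[1]*d2; return (a+b)/2,np.linalg.norm(a-b)
def px(im,X):
    c=rot(im["orientation"]).T@(np.array(X)-im["position"]); u=np.array(im["K"])@c; return u[:2]/u[2]
E
python3 - <<'E'
from h import *
np.set_printoptions(precision=3,suppress=True)
ims={n:get_image(n) for n in("top","side")}
for n,im in ims.items():
    cv2.imwrite(f"pics/{n}0.png",cv2.resize(im["frame"][:,:,::-1],None,fx=1.5,fy=1.5))
    print(n,im["position"],rot(im["orientation"])[:,2])
    for q,z in(("wide_mid",.05),("slim_mid",.041),("rack_mouth",.075),("rack_stop",.053)):
        for d in place_of(q,im)[:4]: print(q,np.round(d["point"],1),round(d["score"],2),atz(im,d["point"],z))
print(get_state())
E
```

```text
top [ 0.322 -0.085  1.228] [ 0.165  0.005 -0.986]
wide_mid [281.6 200.4] 0.96 [ 0.491 -0.144  0.05 ]
wide_mid [272.9 247.4] 0.74 [ 0.365 -0.118  0.05 ]
slim_mid [354.8 249.3] 0.78 [ 0.357 -0.336  0.041]
slim_mid [394.4 212.2] 0.64 [ 0.455 -0.448  0.041]
slim_mid [144.1 191.8] 0.35 [0.521 0.231 0.041]
rack_mouth [147.6 191.7] 0.87 [0.515 0.213 0.075]
rack_stop [147.9 133.9] 0.94 [0.681 0.222 0.053]
side [ 0.393 -1.047  0.818] [ 0.092  0.789 -0.607]
wide_mid [214.4 217.5] 0.94 [ 0.371 -0.123  0.05 ]
wide_mid [255.9 217.7] 0.67 [ 0.493 -0.143  0.05 ]
slim_mid [263.2 262.4] 0.67 [ 0.49  -0.316  0.041]
slim_mid [254.8 311.2] 0.66 [ 0.449 -0.466  0.041]
slim_mid [218.2 282. ] 0.55 [ 0.369 -0.365  0.041]
rack_mouth [247.1 148.5] 0.85 [0.508 0.218 0.075]
rack_stop [289.9 145.1] 0.55 [0.673 0.254 0.053]
{'clock': 0.5, 'qpos': array([ 0.988,  0.276,  1.505,  0.   ,  1.361, -0.121]), 'qd': array([-0.001, -0.002, -0.001, -0.001, -0.002,  0.001]), 'effort': array([ -0.   , -41.626, -24.588,   0.   ,   0.001,  -0.   ]), 'position': array([0.256, 0.515, 0.22 ]), 'ee_rot': array([-0.   ,  0.229,  0.973,  0.   ]), 'contact_force': array([0.049, 0.228, 0.784]), 'moment': array([ 0.016,  0.035, -0.   ]), 'gripper_force': 0.0, 'width': 0.08546222616070641}
```

View pics/top0.png

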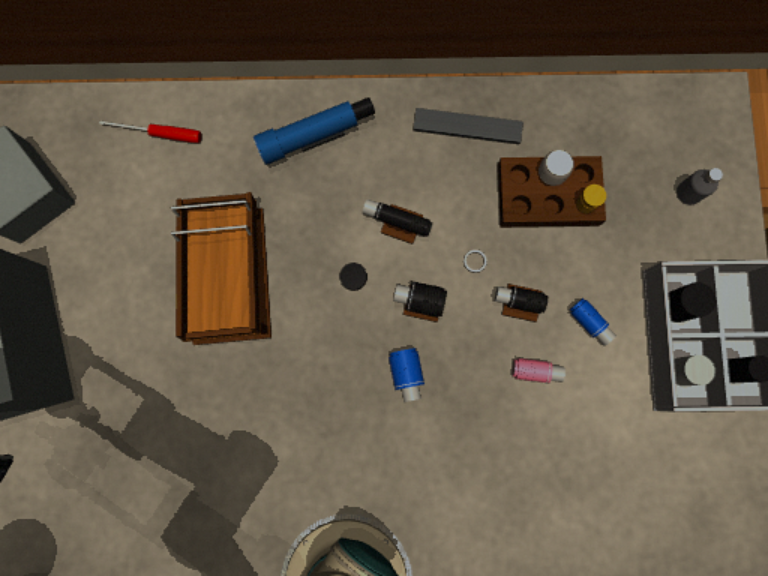

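View pics/side0.png

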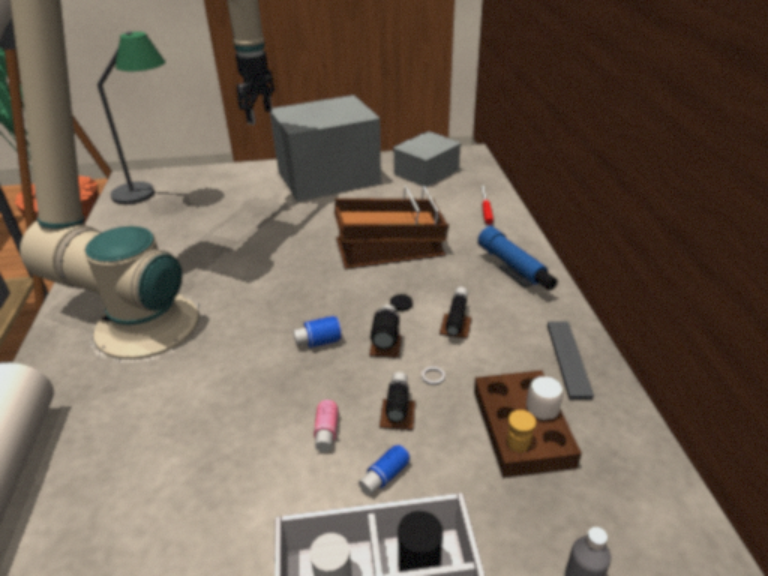

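Top view (768-scale): the black things on saddles are the fat one (425,299), the slim one (522,299) and the Barlow (403,219), which is long and thin. Blue (406,370), blue (592,320) and pink (538,370) are look-alikes. The rack is at (220,265), with its hoops at the top (+x). I'll confirm these in a crop and measure the axes.

```bash
cat > m.py <<'E'
from h import *
np.set_printoptions(precision=3,suppress=True)
def seg(im,c,r,z,dark=45):
    x0,y0=int(c[0]-r),int(c[1]-r); f=im["frame"][y0:y0+2*r,x0:x0+2*r].astype(int)
    mx=f.max(2); mn=f.min(2)
    def big(m):
        n,l,s,ce=cv2.connectedComponentsWithStats(m.astype(np.uint8))
        k=1+np.argmax(s[1:,4]); return ce[k]+[x0,y0],s[k,4]
    b,nb=big((mx<dark)&(mx-mn<14)); n,nn=big((mn>140))
    return b,nb,n,nn,atz(im,b,z),atz(im,n,z)
E
python3 - <<'E'
from m import *
t=get_image("top"); s=get_image("side")
for nm,c,cs,z in(("wide",(281,200),(256,218),.05),("slim",(347,199),(264,263),.041)):
    for im,cc in((t,c),(s,cs)):
        b,nb,n,nn,B,N=seg(im,cc,24,z); print(nm,b,nb,n,nn,B,N,"ang",np.degrees(np.arctan2(*(N-B)[[1,0]])))
for q in("rack_mouth","rack_stop"):
    print(q,tri(t,place_of(q,t)[0]["point"],s,place_of(q,s)[0]["point"]))
for im in(t,s): print([ (np.round(d["point"],1),round(d["score"],2)) for q in("wide_mid","slim_mid") for d in find_in(q,im)])
a=cv2.resize(t["frame"][130:240,230:380,::-1],None,fx=4,fy=4,interpolation=2)
b=cv2.resize(t["frame"][115:240,105:190,::-1],None,fx=3.52,fy=3.52,interpolation=2)[:440]
cv2.imwrite("pics/crop.png",cv2.resize(np.hstack([a,b]),None,fx=.88,fy=.88))
E
```

```text
wide [284.578 199.361] 441 [267.567 195.133] 30 [ 0.493 -0.152  0.05 ] [ 0.505 -0.106  0.05 ] ang 75.04556534084158
wide [256.899 217.44 ] 257 [273.948 223.798] 346 [ 0.496 -0.142  0.05 ] [ 0.541 -0.178  0.05 ] ang -38.43034122095561
slim [352.105 200.035] 315 [335.613 196.097] 31 [ 0.49  -0.336  0.041] [ 0.502 -0.291  0.041] ang 75.48685501549608
slim [264.838 266.038] 234 [262.635 255.645] 1016 [ 0.492 -0.329  0.041] [ 0.492 -0.291  0.041] ang 90.6055647074105
rack_mouth (array([0.515, 0.225, 0.076]), np.float64(0.0016577380614122826))
rack_stop (array([0.66 , 0.207, 0.085]), np.float64(0.006361862534050996))
[(array([280.5, 196.1]), 0.9), (array([271.4, 247.6]), 0.8), (array([355.1, 247.1]), 0.91), (array([349.3, 197.3]), 0.87), (array([394.6, 215.9]), 0.71)]
[(array([209.4, 220.9]), 0.97), (array([256.9, 221.9]), 0.65), (array([218.6, 282.7]), 0.96), (array([261.6, 267.1]), 0.62), (array([256.2, 311.1]), 0.6)]
```

View pics/crop.png

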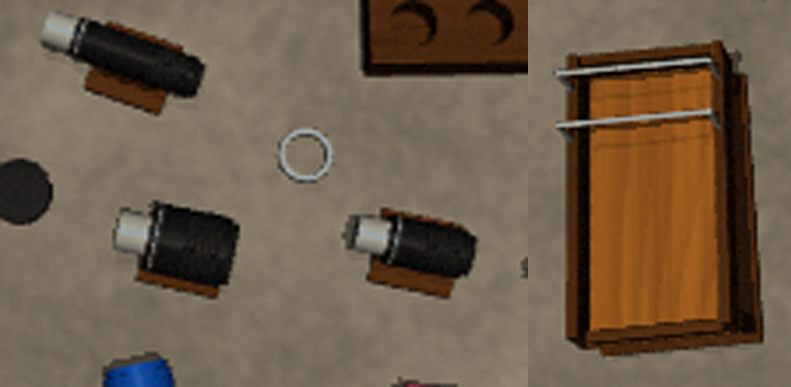

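The crop confirms it. Left half: fat eyepiece at (190,243), slim at (430,243), the long thin Barlow at (125,50). Right half: the rack, yawed by a few degrees, with its two hoops at (636,119) and (639,67). Next, the rack yaw from the hoops, then the first move.

```bash
cat > go.py <<'E'
from h import *
def go(x,y,z,a):
    s=get_state(); M=rot(s["ee_rot"]); d=M.T@(np.array([x,y,z])-s["position"])*1000
    cur=np.degrees(np.arctan2(M[1,1],M[0,1])); print("cur",s["position"],cur,"delta",np.round(d,1),"turn",round(-((a-cur+90)%180-90),1),"qpos",np.round(s["qpos"],2))
E
python3 - <<'E'
from go import *
np.set_printoptions(precision=3,suppress=True)
t=get_image("top"); P=lambda u,v:((u-528)/3.098+105,v/3.098+115)
for z,l in((.131,[(558,126),(714,112)]),(.124,[(558,74),(720,60)])):
    A,B=[atz(t,P(*p),z) for p in l]; print(A,B,(A+B)/2,"yaw",np.degrees(np.arctan2((A-B)[1],(A-B)[0]))-90)
go(.493,-.146,.13,-13)
E
```

```text
[0.601 0.286 0.131] [0.611 0.157 0.131] [0.606 0.221 0.131] yaw 4.4176523657531135
[0.647 0.29  0.124] [0.658 0.154 0.124] [0.653 0.222 0.124] yaw 4.2390722970373105
cur [0.256 0.515 0.22 ] 63.539983843033816 delta [-506.4 -486.1   90.4] turn 76.5 qpos [ 0.99  0.28  1.5   0.    1.36 -0.12]
```

Request:
apply_moves(deltas=[85,-42,-40,7,6,85,-84,-81,15,12,85,-127,-121,22,19,85,-169,-162,30,25,85,-211,-203,38,32,85,-253,-243,45,38,85,-295,-283,52,45,85,-338,-324,60,51,85,-380,-365,68,57,85,-422,-405,75,63,85,-465,-445,83,70,85,-506,-486,90,76.5], squeeze=40)

```text
clock: 2.05
position: [0.424, 0.046, 0.1569]
ee_rot: [0.0, 0.784, 0.62, 0.001]
contact_force: [1.0, 0.7, 0.5]
width: 0.0849
gripper_force: 0.0
```

Request:
apply_moves(deltas=[85,0,0,0,0,85,0,0,0,0])

```text
clock: 2.22
position: [0.4242, 0.046, 0.1565]
ee_rot: [-0.0, 0.784, 0.621, -0.0]
contact_force: [-0.5, 0.2, 0.2]
width: 0.0851
gripper_force: 0.0
```

```bash
python3 -c "
from go import *
go(.493,-.146,.13,-13)"
```

```text
cur [0.42419564 0.04597818 0.15653966] -13.234147039126496 delta [-171.1  110.9   26.5] turn -0.2 qpos [-0.06  0.1   1.9   0.    1.14  0.18]
```

Request:
apply_moves(deltas=[85,-25,16,4,0,85,-50,32,8,0,85,-75,48,11,0,85,-100,65,15,0,85,-125,81,19,0,85,-150,97,23,0,85,-171,111,26.5,0,85,-171,111,26.5,0,85,-171,111,26.5,0])

```text
clock: 2.97
position: [0.4938, -0.1426, 0.13]
ee_rot: [-0.001, 0.782, 0.623, 0.0]
contact_force: [-0.6, 0.1, -0.2]
width: 0.0852
gripper_force: 0.0
```

```bash
python3 - <<'E'
from go import *
go(.493,-.146,.055,-13)
t=get_image("top");s=get_image("side")
a=cv2.resize(t["frame"][150:250,230:330,::-1],None,fx=4,fy=4,interpolation=2)
b=cv2.resize(s["frame"][160:260,206:306,::-1],None,fx=4,fy=4,interpolation=2)
cv2.imwrite("pics/c2.png",np.hstack([a,b]))
for im in(t,s): print(px(im,(.493,-.146,.05)),[(d["point"],d["score"]) for d in place_of("wide_mid",im)])
E
```

```text
cur [ 0.49381149 -0.14261507  0.12995702] -12.912875710500465 delta [-3.6  0.  75. ] turn 0.1 qpos [-0.42  0.26  1.77  0.    1.11 -0.19]
[282.45958779 199.48402017] [([283.3, 197.3], 0.59), ([271.5, 244.7], 0.47), ([349.5, 199.1], 0.22)]
[256.06305988 218.35094413] [([216.1, 219.3], 0.96), ([257.1, 219.3], 0.56)]
```

View pics/c2.png

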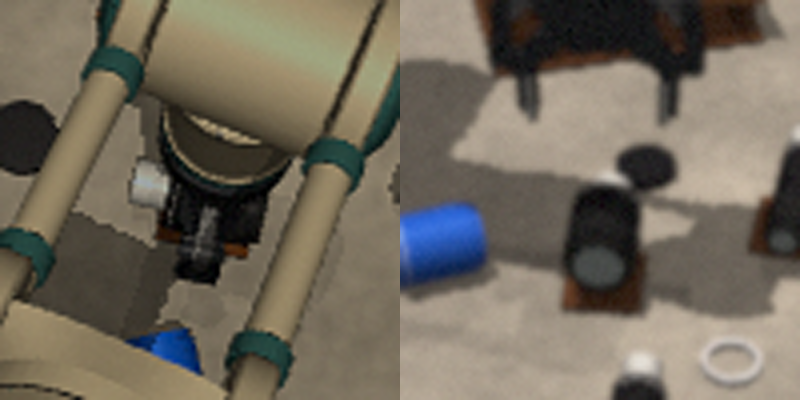

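The side view (right half) shows the open fingers at (530,95) and (668,95), with the fat eyepiece centred between them at (600,235). I'll lower and grip.

Request:
apply_moves(deltas=[85,-3,0,20,0,85,-3,0,40,0,85,-3,0,60,0,85,-3,0,75,0,85,-3,0,75,0,40,-3,0,75,0,40,-3,0,75,0,40,-3,0,75,0,40,-3,0,75,0,40,-3,0,75,0,40,-3,0,75,0,40,-3,0,75,0], squeeze=40)

```text
clock: 4.17
position: [0.4932, -0.1466, 0.0557]
ee_rot: [0.0, 0.782, 0.623, 0.0]
contact_force: [-0.0, 0.2, 0.6]
width: 0.0398
gripper_force: 0.5
```

```bash
python3 - <<'E'
from go import *
s=get_image("side");t=get_image("top")
b=cv2.resize(s["frame"][170:250,206:306,::-1],None,fx=5,fy=5,interpolation=2)
a=cv2.resize(t["frame"][160:240,240:300,::-1],None,fx=5,fy=5,interpolation=2)
cv2.imwrite("pics/c3.png",np.hstack([b,a]))
print(nose_length if not callable(nose_length) else nose_length(), get_state()["width"])
print(px(s,(.493,-.146,.055)),px(s,(.493,-.146,.05)))
E
```

```text
0.017 0.04010386485894061
[256.02742919 217.05319713] [256.06305988 218.35094413]
```

View pics/c3.png

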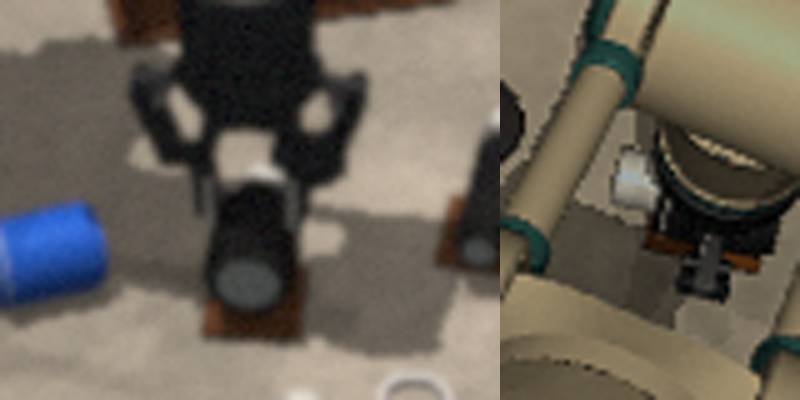

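```bash
python3 - <<'E'
from go import *
s=get_image("side");t=get_image("top")
ax=np.array([np.cos(np.radians(77)),np.sin(np.radians(77)),0]); c=np.array([.493,-.146,.05])
f=lambda im,o,k,X: np.round((px(im,X)-o)*k+([500,0] if im is t else [0,0]))
for im,o in((s,(206,170)),(t,(240,160))):
    for n,X in(("eyecup end",c-.036*ax),("body front top",c-.03*ax+[0,0,.027]),("body back top",c+.03*ax+[0,0,.027]),("nose tip",c+.054*ax)): print(n,f(im,o,5,X))
    st=get_state();M=rot(st["ee_rot"])
    for sg in(-1,1): print("tip",f(im,o,5,st["position"]+M@[0,sg*.02,.017]),"up",f(im,o,5,st["position"]+M@[0,sg*.02,-.02]))
for d in place_of("wide_mid",s)[:2]: print(d)
E
```

```text
eyecup end [244. 282.]
body front top [244. 240.]
body back top [254. 174.]
nose tip [259. 185.]
tip [218. 256.] up [216. 207.]
tip [285. 259.] up [284. 211.]
eyecup end [778. 211.]
body front top [771. 202.]
body back top [659. 178.]
nose tip [615. 177.]
tip [705. 236.] up [708. 227.]
tip [720. 165.] up [724. 154.]
{'point': [215.3, 219.0], 'score': 0.67}
{'point': [256.6, 219.6], 'score': 0.61}
```

```bash
python3 - <<'E'
from go import *
s=get_image("side")
M=rot(get_state()["ee_rot"])
p=np.array([.4938,-.1426,.13])
for dz in(.017,.004,-.01):
    print(dz,[ (px(s,p+M@[0,sg*.049,dz])-[206,160])*4+[400,0] for sg in(-1,1)])
E
```

```text
0.017 [array([531.04978078, 160.0756479 ]), array([667.32364697, 165.9529179 ])]
0.004 [array([530.17487173, 145.64940071]), array([667.38648557, 151.45770138])]
-0.01 [array([529.21910226, 129.88985808]), array([667.45513928, 135.62109403])]
```

By contrast with the prediction, the tips show about 20 to 30 mm higher than the stated tool geometry says. In c2 they're at row ~122 where I'd predict ~160, and the top-view column agrees, so it is a height error. The fingers closed above the body. I'll open, go 30 mm lower and watch the force.

Request:
apply_moves(deltas=[85,0,0,0,0,85,0,0,0,0,85,0,0,0,0,85,0,0,0,0,85,0,0,0,0,85,0,0,8,0,85,0,0,16,0,85,0,0,23,0,85,0,0,30,0,85,0,0,30,0])

```text
clock: 5.3
position: [0.4914, -0.1458, 0.0233]
ee_rot: [-0.002, 0.782, 0.623, -0.001]
contact_force: [-0.0, 0.7, 0.4]
width: 0.0853
gripper_force: 0.0
```

Request:
apply_moves(deltas=[45,0,0,0,0,45,0,0,0,0,45,0,0,0,0,45,0,0,0,0,45,0,0,0,0,45,0,0,0,0,45,0,0,0,0], squeeze=40)

```text
clock: 5.88
position: [0.4936, -0.1467, 0.0258]
ee_rot: [0.001, 0.782, 0.623, 0.001]
contact_force: [0.7, 0.7, 4.5]
width: 0.0528
gripper_force: 42.5
```

Request:
apply_moves(deltas=[45,0,0,-4,0,45,0,0,-12,0,45,0,0,-24,0,45,0,0,-40,0,45,0,0,-58,0,45,0,0,-78,0,45,0,0,-98,0,45,0,0,-115,0,45,0,0,-130,0,45,0,0,-140,0,45,0,0,-140,0,45,0,0,-140,0])

```text
clock: 6.88
position: [0.4925, -0.1464, 0.1652]
ee_rot: [-0.0, 0.782, 0.623, -0.0]
contact_force: [-0.2, 0.3, -2.9]
width: 0.053
gripper_force: 42.5
```

```bash
python3 - <<'E'
from go import *
go(.507,.215,.165,4.4)
s=get_image("side");t=get_image("top")
a=cv2.resize(s["frame"][110:230,196:316,::-1],None,fx=5,fy=5,interpolation=2)
cv2.imwrite("pics/c4.png",a)
M=rot(get_state()["ee_rot"]);p=get_state()["position"]
ax=-M[:,0]
print(ax)
for h in(.034,.024,.014): 
  print(h,[np.round((px(s,p+k*ax+[0,0,h])-[196,110])*5) for k in(-.036,.054)])
E
```

```text
cur [ 0.49245345 -0.14636323  0.1652031 ] -12.95744491630222 delta [ 3.554e+02 -6.690e+01  2.000e-01] turn -17.4 qpos [-0.42  0.22  1.72 -0.    1.2  -0.2 ]
[-2.24300734e-01 -9.74519791e-01 -5.98235213e-04]
0.034 [array([299., 298.]), array([282., 393.])]
0.024 [array([299., 313.]), array([282., 408.])]
0.014 [array([300., 328.]), array([283., 423.])]
```

View pics/c4.png

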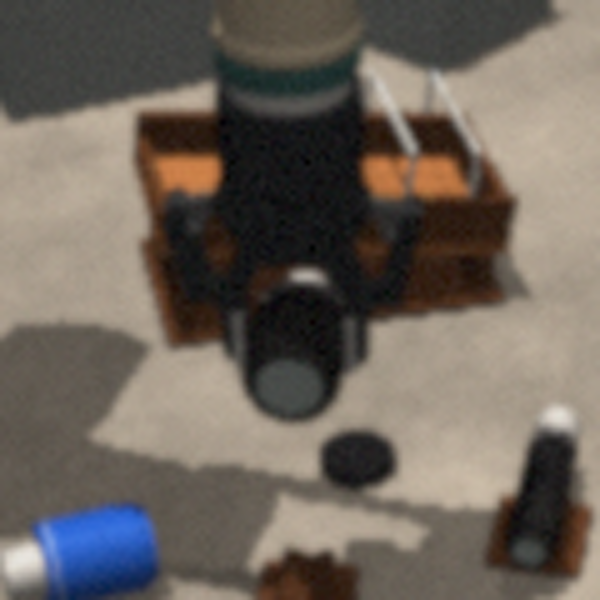

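The fat eyepiece is held level: eyecup at (290,387), nose up-left at (305,275). Its axis works out 24 mm above the reported TCP. I'll carry it over the rack mouth.

Request:
apply_moves(deltas=[45,8,-1.5,0,0,45,28,-5.5,0,-1,45,60,-12,0,-3,45,96,-19,0,-5,45,132,-26,0,-7,45,168,-33,0,-9,45,204,-40,0,-11,45,240,-47,0,-13,45,276,-54,0,-15,45,308,-60,0,-16.5,45,334,-65,0,-17.4,45,345,-67.5,0,-17.4])

```text
clock: 7.98
position: [0.5034, 0.2089, 0.1642]
ee_rot: [-0.001, 0.678, 0.735, 0.0]
contact_force: [0.3, -0.9, -3.0]
width: 0.0526
gripper_force: 42.5
```

Request:
apply_moves(deltas=[45,0,0,0,0,45,0,0,0,0])

```text
clock: 8.15
position: [0.5035, 0.2049, 0.1643]
ee_rot: [-0.0, 0.679, 0.734, -0.001]
contact_force: [0.0, 0.2, -2.0]
width: 0.0528
gripper_force: 42.5
```

```bash
python3 - <<'E'
from go import *
go(.504,.2045,.081,4.4)
s=get_image("side");t=get_image("top")
a=cv2.resize(t["frame"][120:240,100:200,::-1],None,fx=4,fy=4,interpolation=2)
b=cv2.resize(s["frame"][90:210,200:300,::-1],None,fx=4,fy=4,interpolation=2)
cv2.imwrite("pics/c5.png",np.hstack([a,b]))
E
```

```text
cur [0.50350327 0.20489028 0.16432554] 4.5260251146510315 delta [-0.3  0.6 83.3] turn 0.1 qpos [ 0.26  0.27  1.66 -0.    1.21  0.18]
```

View pics/c5.png

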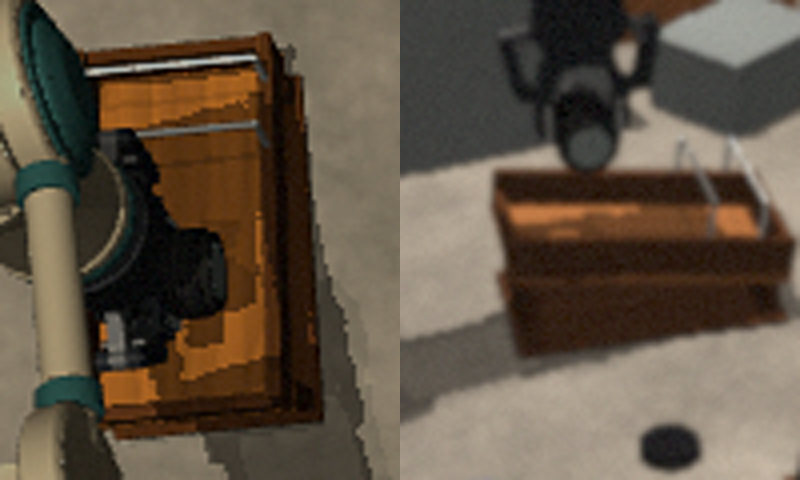

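The top half shows the fat eyepiece over the channel, with its eyecup at (228,270) clear of the right wall at (270,270) and the hoops well downhill. I'll lower it.

Request:
apply_moves(deltas=[45,0,0,6,0,45,0,0,18,0,45,0,0,32,0,45,0,0,46,0,45,0,0,58,0,45,0,0,67,0,45,0,0,73,0,45,0,0,77,0,45,0,0,79,0,45,0,0,79,0,45,0,0,79,0])

```text
clock: 9.17
position: [0.5048, 0.2049, 0.0867]
ee_rot: [0.0, 0.679, 0.734, 0.0]
contact_force: [-0.1, 0.3, -1.6]
width: 0.053
gripper_force: 42.5
```

Request:
apply_moves(deltas=[45,0,0,1,0,45,0,0,2,0,45,0,0,3,0,45,0,0,4,0,45,0,0,4,0])

```text
clock: 9.58
position: [0.5042, 0.2049, 0.0821]
ee_rot: [-0.0, 0.679, 0.734, -0.0]
contact_force: [0.5, 0.3, -2.2]
width: 0.0525
gripper_force: 42.5
```

Request:
apply_moves(deltas=[45,0,0,1,0,45,0,0,2,0,45,0,0,2,0])

```text
clock: 9.83
position: [0.5042, 0.2049, 0.08]
ee_rot: [-0.0, 0.679, 0.734, -0.0]
contact_force: [0.4, 0.1, -2.9]
width: 0.0528
gripper_force: 42.5
```

Request:
apply_moves(deltas=[45,0,0,1,0,45,0,0,2,0,45,0,0,2,0])

```text
clock: 10.08
position: [0.5045, 0.2049, 0.0793]
ee_rot: [0.0, 0.679, 0.734, 0.0]
contact_force: [-1.6, -0.8, 5.5]
width: 0.0529
gripper_force: 43.2
```

Request:
apply_moves(deltas=[58,0,0,-1,0,60,0,0,-1,0,62,0,0,-1,0,64,0,0,-1,0,64,0,0,-1,0,64,0,0,-5,0,64,0,0,-10,0,64,0,0,-16,0,64,0,0,-24,0,64,0,0,-36,0,64,0,0,-55,0,64,0,0,-80,0])

```text
clock: 11.08
position: [0.5032, 0.2046, 0.1584]
ee_rot: [-0.001, 0.679, 0.734, -0.001]
contact_force: [-0.1, -0.5, 0.2]
width: 0.0641
gripper_force: 0.0
```

Request:
apply_moves(deltas=[85,0,0,-30,0,85,0,0,-50,0,85,0,0,-60,0,85,0,0,-60,0,85,0,0,-60,0,85,0,0,-60,0,85,0,0,-60,0,85,0,0,-60,0])

```text
clock: 11.75
position: [0.5036, 0.2046, 0.2167]
ee_rot: [-0.001, 0.679, 0.734, -0.001]
contact_force: [-0.2, -0.4, 0.0]
width: 0.085
gripper_force: 0.0
```

```bash
python3 - <<'E'
from go import *
go(.491,-.328,.13,-12)
s=get_image("side");t=get_image("top")
for im in(t,s):
  print(px(im,np.array([.673,.226,.053])+[-.023,0,.031]),[(d["point"],d["score"]) for d in place_of("wide_mid",im)])
a=cv2.resize(t["frame"][120:240,100:200,::-1],None,fx=4,fy=4,interpolation=2)
b=cv2.resize(s["frame"][90:210,200:300,::-1],None,fx=4,fy=4,interpolation=2)
cv2.imwrite("pics/c6.png",np.hstack([a,b]))
E
```

```text
cur [0.50357167 0.20464708 0.21671362] 4.440592531485407 delta [-530.   -53.5   87.1] turn 16.4 qpos [0.26 0.23 1.58 0.   1.34 0.18]
[143.26998357 141.79576614] [([274.1, 244.2], 0.93), ([148.5, 139.9], 0.56)]
[285.4109395  142.06977509] [([214.1, 217.9], 0.88), ([282.0, 145.2], 0.55), ([288.8, 143.1], 0.51)]
```

View pics/c6.png

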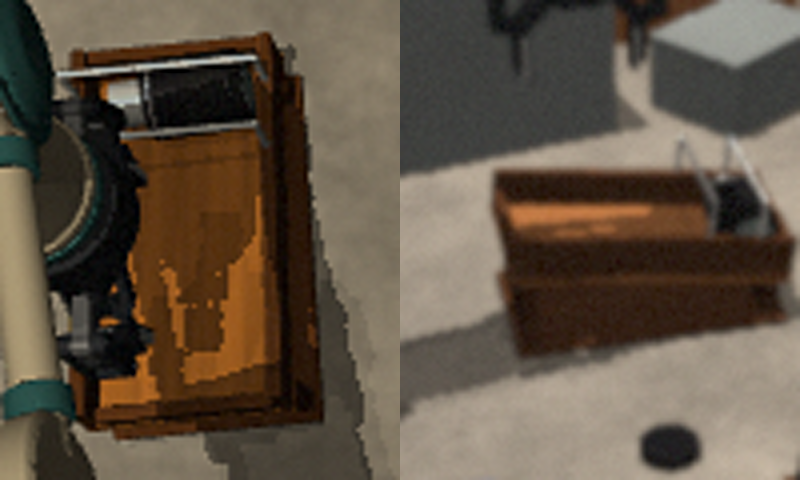

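The fat eyepiece is home: it lies straight across against the stop between the hoops, with its body at (200,95) in the left half. Next, the slim one.

Request:
apply_moves(deltas=[85,-36,-3.5,0,0,85,-76,-7.5,0,2,85,-116,-11.5,5,4,85,-156,-15.5,10,6,85,-196,-19.5,15,8,85,-236,-23.5,22,10,85,-276,-27.5,30,12,85,-316,-31.5,38,14,85,-356,-35.5,46,15,85,-392,-39.5,54,16.4,85,-428,-43,62,16.4,85,-464,-46.5,70,16.4])

```text
clock: 12.95
position: [0.4935, -0.2633, 0.1478]
ee_rot: [-0.0, 0.777, 0.629, 0.0]
contact_force: [0.6, 0.7, 0.7]
width: 0.0849
gripper_force: 0.0
```

Request:
apply_moves(deltas=[85,0,0,0,0])

```text
clock: 13.03
position: [0.4935, -0.2679, 0.1465]
ee_rot: [0.001, 0.778, 0.628, -0.001]
contact_force: [0.3, 0.1, 0.3]
width: 0.0848
gripper_force: 0.0
```

```bash
python3 - <<'E'
from go import *
go(.491,-.328,.09,-12)
from m import *
t=get_image("top");s=get_image("side")
for im,cc in((t,(347,199)),(s,(264,263))):
    b,nb,n,nn,B,N=seg(im,cc,24,.041); print(b,nb,n,nn,B,N)
    print([(np.round(d["point"],1),round(d["score"],2),atz(im,d["point"],.041)) for d in place_of("slim_mid",im)])
    print("pred",px(im,(.491,-.328,.041)))
E
```

```text
cur [ 0.49354637 -0.26793756  0.14645305] -12.232570737553955 delta [-59.   10.3  56.7] turn -0.2 qpos [-0.62  0.31  1.65 -0.    1.18 -0.4 ]Traceback (most recent call last):
  File "<stdin>", line 6, in <module>
  File "m.py", line 9, in seg
    b,nb=big((mx<dark)&(mx-mn<14)); n,nn=big((mn>140))
                                         ~~~^^^^^^^^^^
  File "m.py", line 8, in big
    k=1+np.argmax(s[1:,4]); return ce[k]+[x0,y0],s[k,4]
        ~~~~~~~~~^^^^^^^^^
    return _wrapfunc(a, 'argmax', axis=axis, out=out, **kwds)
    return bound(*args, **kwds)
ValueError: attempt to get argmax of an empty sequence
```

Request:
apply_moves(deltas=[85,-20,3,15,0,85,-40,6.5,30,0,85,-58,9.5,45,0,85,-61,10,60,0,85,-61,10,80,0,85,-61,10,100,0,85,-61,10,115,0,85,-61,10,125,0,85,-61,10,125,0,85,-61,10,125,0])

```text
clock: 13.97
position: [0.4914, -0.3221, 0.0234]
ee_rot: [-0.0, 0.777, 0.63, 0.0]
contact_force: [0.1, -1.0, 0.1]
width: 0.0849
gripper_force: 0.0
```

Request:
apply_moves(deltas=[60,0,0,0,0,50,0,0,0,0,30,0,0,0,0,30,0,0,0,0,30,0,0,0,0,30,0,0,0,0,30,0,0,0,0,30,0,0,0,0,30,0,0,0,0], squeeze=35)

```text
clock: 14.72
position: [0.4925, -0.3237, 0.0245]
ee_rot: [0.002, 0.777, 0.629, 0.001]
contact_force: [2.7, 1.1, 6.1]
width: 0.0365
gripper_force: 35.6
```

Request:
apply_moves(deltas=[30,0,0,-4,0,30,0,0,-12,0,30,0,0,-24,0,30,0,0,-40,0,30,0,0,-58,0,30,0,0,-78,0,30,0,0,-98,0,30,0,0,-115,0,30,0,0,-130,0,30,0,0,-140,0,30,0,0,-140,0,30,0,0,-140,0])

```text
clock: 15.72
position: [0.4908, -0.323, 0.1632]
ee_rot: [-0.0, 0.777, 0.63, -0.0]
contact_force: [-0.7, -0.6, -1.5]
width: 0.0368
gripper_force: 35.2
```

```bash
python3 - <<'E'
from go import *
go(.504,.201,.165,4.4)
s=get_image("side")
a=cv2.resize(s["frame"][150:270,214:314,::-1],None,fx=5,fy=5,interpolation=2)
cv2.imwrite("pics/c7.png",a)
M=rot(get_state()["ee_rot"]);p=get_state()["position"]
ax=M[:,0]*np.sign(M[1,0])
for k in(-.030,-.036,-.042): 
  print(k,[np.round((px(s,p+k*ax+[0,0,h])-[214,150])*5) for h in (.02,.016,.012)])
E
```

```text
cur [ 0.49077984 -0.32299749  0.163218  ] -11.963505215271908 delta [515.4 -95.7  -1.8] turn -16.4 qpos [-0.7   0.33  1.57 -0.    1.24 -0.49]
-0.03 [array([242., 409.]), array([242., 415.]), array([242., 422.])]
-0.036 [array([241., 418.]), array([241., 424.]), array([241., 430.])]
-0.042 [array([240., 427.]), array([240., 433.]), array([240., 439.])]
```

View pics/c7.png

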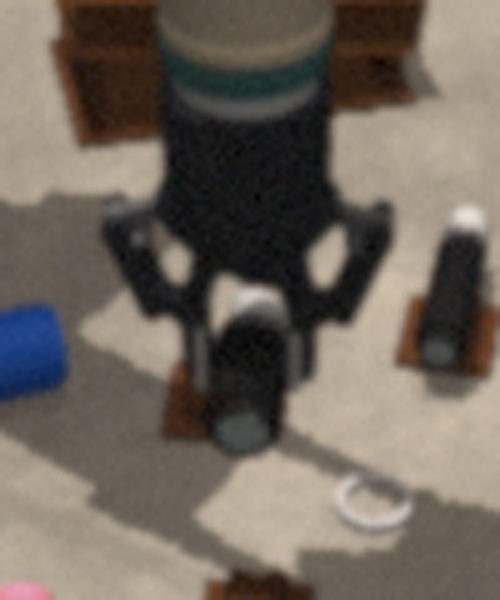

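The slim eyepiece is held level, eyecup at (243,432), about 6 mm off-centre along its axis. I'll compensate for that and carry it over.

Request:
apply_moves(deltas=[30,10,-2,0,0,30,34,-6.5,0,-1,30,70,-13,0,-3,30,106,-19.5,0,-5,30,142,-26.5,0,-7,30,178,-33,0,-9,30,214,-40,0,-11,30,250,-46.5,0,-12,30,286,-53,0,-13,30,322,-60,0,-14,30,358,-66.5,0,-15,30,390,-72.5,0,-16])

```text
clock: 16.77
position: [0.4992, 0.0763, 0.1622]
ee_rot: [-0.001, 0.681, 0.732, -0.001]
contact_force: [0.0, -0.4, -1.9]
width: 0.0368
gripper_force: 35.2
```

Request:
apply_moves(deltas=[30,0,0,0,0])

```text
clock: 16.85
position: [0.4992, 0.0797, 0.1622]
ee_rot: [-0.002, 0.68, 0.733, 0.001]
contact_force: [0.1, 0.3, -1.1]
width: 0.0369
gripper_force: 35.2
```

```bash
python3 -c "
from go import *
go(.504,.211,.163,4.4)"
```

```text
cur [0.49920946 0.07971432 0.16218858] 4.353407642046951 delta [130.5  14.7  -0.2] turn -0.0 qpos [ 0.02  0.21  1.74  0.    1.19 -0.06]
```

Request:
apply_moves(deltas=[30,15,2,0,0,30,40,5,0,0,30,65,8,0,0,30,90,10,0,0,30,112,13,0,0,30,125,14,0,0,30,130,14.5,0,0,30,130,14.5,0,0,30,130,14.5,10,0,30,130,14.5,25,0,30,130,14.5,40,0,30,130,14.5,40,0])

```text
clock: 17.85
position: [0.5036, 0.202, 0.1198]
ee_rot: [-0.002, 0.682, 0.731, -0.003]
contact_force: [-0.8, -0.1, -2.1]
width: 0.0366
gripper_force: 35.4
```

Request:
apply_moves(deltas=[30,0,0,0,0,30,0,0,0,0])

```text
clock: 18.02
position: [0.5066, 0.2034, 0.1235]
ee_rot: [0.0, 0.682, 0.731, 0.0]
contact_force: [0.7, -0.3, -1.5]
width: 0.0367
gripper_force: 35.4
```

```bash
python3 - <<'E'
from go import *
go(.504,.211,.081,4.4)
t=get_image("top")
a=cv2.resize(t["frame"][120:240,100:200,::-1],None,fx=5,fy=5,interpolation=2)
cv2.imwrite("pics/c8.png",a)
p=get_state()["position"];M=rot(get_state()["ee_rot"]);ax=M[:,0]*np.sign(M[1,0])
print("eyecup pred",(px(t,p-.042*ax+[0,0,.0165])-[100,120])*5)
E
```

```text
cur [0.50663835 0.20341083 0.12348698] 3.9809392624580986 delta [ 7.8 -2.1 42.5] turn -0.4 qpos [ 0.25  0.31  1.72 -0.    1.12  0.19]
eyecup pred [306.42860761 346.8300203 ]
```

View pics/c8.png

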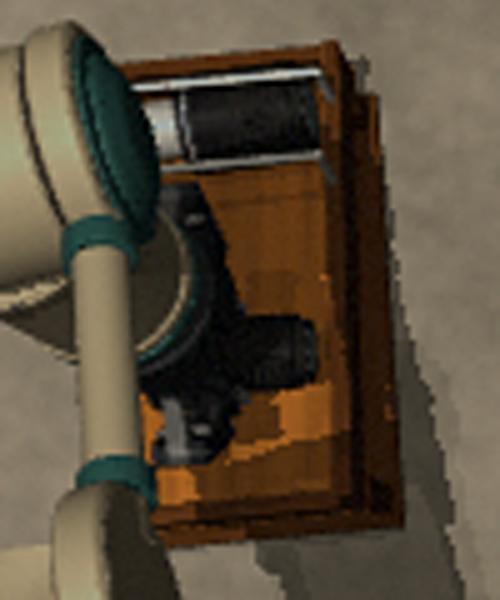

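The slim eyepiece's eyecup is at (318,345), near the right wall at (335,345). I'll shift about 10 mm to +y, then lower to just above the floor.

Request:
apply_moves(deltas=[30,4,-1,0,0,30,8,-2,0,0,30,11,-2,0,0,30,11,-2,8,0,30,11,-2,16,0,30,11,-2,24,0,30,11,-2,31,0,30,11,-2,36,0,30,11,-2,39,0,30,11,-2,39,0,30,11,-2,39,0])

```text
clock: 18.98
position: [0.5036, 0.215, 0.084]
ee_rot: [-0.0, 0.682, 0.732, -0.0]
contact_force: [0.5, -0.3, -1.4]
width: 0.0365
gripper_force: 35.4
```

Request:
apply_moves(deltas=[30,0,0,1,0,30,0,0,1,0,30,0,0,1,0])

```text
clock: 19.23
position: [0.5037, 0.2151, 0.0835]
ee_rot: [0.0, 0.682, 0.732, 0.0]
contact_force: [0.0, -0.3, -1.3]
width: 0.0365
gripper_force: 35.4
```

Request:
apply_moves(deltas=[30,0,0,1,0,30,0,0,2,0,30,0,0,3,0,30,0,0,3,0])

```text
clock: 19.57
position: [0.5033, 0.215, 0.08]
ee_rot: [-0.0, 0.682, 0.732, -0.0]
contact_force: [-0.1, -0.1, -1.1]
width: 0.0367
gripper_force: 35.4
```

Request:
apply_moves(deltas=[30,0,0,1,0,30,0,0,1,0])

```text
clock: 19.73
position: [0.5034, 0.215, 0.079]
ee_rot: [-0.0, 0.682, 0.732, -0.0]
contact_force: [-0.4, 0.3, -1.5]
width: 0.0367
gripper_force: 35.4
```

Request:
apply_moves(deltas=[30,0,0,1,0,30,0,0,1,0,30,0,0,1,0])

```text
clock: 19.98
position: [0.5035, 0.2151, 0.0788]
ee_rot: [0.0, 0.682, 0.732, 0.0]
contact_force: [-1.3, 0.0, 4.2]
width: 0.0364
gripper_force: 35.9
```

Request:
apply_moves(deltas=[30,0,0,1,0,30,0,0,1,0,30,0,0,1,0])

```text
clock: 20.23
position: [0.5036, 0.2151, 0.0787]
ee_rot: [0.0, 0.682, 0.732, 0.0]
contact_force: [-3.3, -0.8, 10.1]
width: 0.0363
gripper_force: 36.7
```

Contact with the floor. I'll release gently and rise.

Request:
apply_moves(deltas=[37,0,0,-1,0,40,0,0,-1.5,0,43,0,0,-1.5,0,46,0,0,-1.5,0,48,0,0,-1.5,0,48,0,0,-5,0,48,0,0,-10,0,48,0,0,-16,0,48,0,0,-24,0,48,0,0,-36,0,48,0,0,-55,0,48,0,0,-80,0])

```text
clock: 21.23
position: [0.5024, 0.2147, 0.1574]
ee_rot: [-0.001, 0.682, 0.732, -0.001]
contact_force: [0.3, 0.9, -0.5]
width: 0.0483
gripper_force: 0.0
```

Request:
apply_moves(deltas=[60,-10,0,-30,0,60,-40,0,-55,0,60,-80,0,-70,0,60,-120,0,-75,0,60,-160,0,-75,0,60,-200,0,-75,0,60,-240,0,-75,0,60,-260,0,-75,0,60,-260,0,-75,0,60,-260,0,-75,0,60,-260,0,-75,0,60,-260,0,-75,0])

```text
clock: 22.23
position: [0.5217, -0.0431, 0.2325]
ee_rot: [-0.0, 0.681, 0.732, 0.0]
contact_force: [0.1, -0.1, -0.1]
width: 0.06
gripper_force: 0.0
```

```bash
python3 - <<'E'
from go import *
t=get_image("top");s=get_image("side")
a=cv2.resize(t["frame"][120:240,100:200,::-1],None,fx=4,fy=4,interpolation=2)
b=cv2.resize(s["frame"][90:210,200:300,::-1],None,fx=4,fy=4,interpolation=2)
cv2.imwrite("pics/c9.png",np.hstack([a,b]))
print(get_state()["position"],get_state()["contact_force"])
E
```

```text
[ 0.52170813 -0.04302834  0.23240601] [-0.42841515  0.16906774  0.47237904]
```

View pics/c9.png

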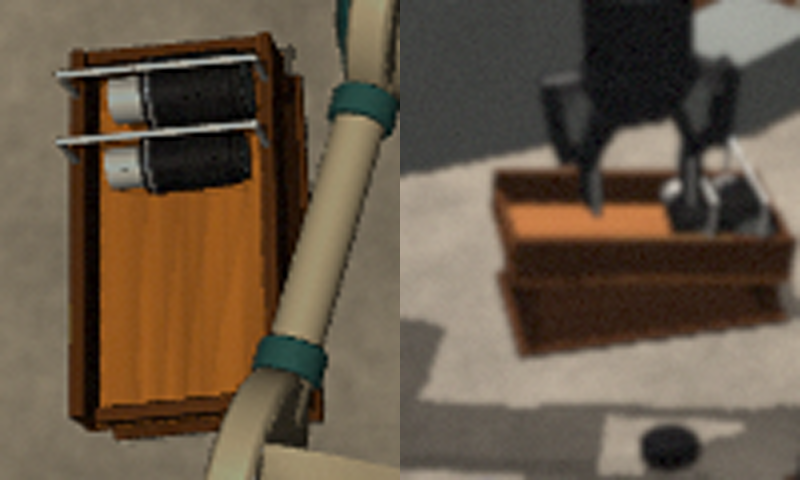

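The fat eyepiece (200,95) is against the stop. The slim one (195,163) lies right behind it, straight across, and the arm is clear. I'll hand it in.

```bash
python3 -c "
from rig import *
print(sign_off())"
```

```text
the job is handed in; nothing more can be done
None
```

The job is handed in (no verdict was returned): in the last picture the fat eyepiece lies against the low stop, the slim one right behind it, both straight across, with the arm clear.

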